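# Shift the teaching gearbox into third and start it

### The job

Get the teaching gearbox running in third: with the fingertips, push the black-knobbed gear lever out of the left-hand track, through the gate and fully home in the blue-dotted slot (far end of the right-hand track, seen from the robot), then press the green start button right down and let it come back up. Do not press the start button before third is in and do not press the red stop button. Only push: never take the knob between the fingers, and leave the loose things on and around the machine where they lie.

Things in the scene. Friction and masses are not known exactly. Their poses are not given: they have to be found in the camera images.
- gearbox: Bench-top four-speed teaching gearbox, fixed to the table: blue base plate 400 x 340 x 18 mm, windowed gear housing 252 x 152 mm, 134 mm high, grey turret with the gear lever on top, motor at the far end, control box at the right near corner. Origin: on the table under the lever's pivot; x points away from the robot (yaw within 0.4 rad), y left, z up: these are 'far', 'near', 'left', 'right'.
- gate: Steel gate plate 110 (x) by 100 (y) by 6 mm on the turret, same axes as the gearbox, 199 mm above its origin. H-shaped slot: two tracks along x, 13 mm wide, centred 14 mm left and right, joined across x = 0 by a neutral passage 15 mm wide with rounded corners. Dots at the slot ends: red first (far left), yellow second (near left), blue third (far right), green fourth (near right).
- gear_pivot (a point): Pivot of the lever, 134 mm above the gearbox's origin, 145 mm below the knob's centre; its axes are the gearbox's. The knob's centre seen from it, mm: middle of neutral (0, 0, 145), first (42, 29, 136), second (-42, 29, 136), third (42, -29, 136), fourth (-42, -29, 136).
- gear_knob (a point): Centre of the black ball knob, 36 mm in diameter, on a 9 mm steel stem that runs in the gate and is stopped by its edges. It starts anywhere along the left-hand track and can cross to the right one only within about 6 mm of the neutral line (x = 0); the gate's rounded corners guide it in. It moves with 2 to 4 N, has no springs and stays where it is left.
- gear_shift (a joint): Fore-and-aft angle of the lever, rad: 0 in neutral, positive leaning far (first, third), negative near (second, fourth); the slot ends stop it at about +0.29 and -0.29.
- gear_select (a joint): Sideways angle of the lever, rad: positive leaning right. About -0.21 in the left-hand track (first, second), about +0.21 in the right-hand track (third, fourth), each with about 0.03 of play.
- start_button (a joint): Travel of the green start button, m: 0 up, 0.006 fully down (5 N); springs back up.
- start_button_top (a point): Centre of the top face of the green start button, 28 mm in diameter, pressed straight down; on the control box at (-112, -140, 78) mm in the gearbox frame.
- stop_button (a joint): Travel of the red stop button, m: 0 up, 0.006 fully down. It has the same size as the green one and a yellow collar.
- stop_button_top (a point): Centre of the top face of the red stop button, 54 mm farther (+x of the gearbox) than the green one. Leave it alone.
- spare_gear: Loose orange spur gear, 56 mm in diameter, 14 mm high, lying on the base plate left of the housing; origin under its centre.
- screwdriver: Loose screwdriver with a red handle, 150 mm long, lying on the base plate right of the housing, beyond the control box; origin under its middle.
- water_bottle: White drinking bottle with a black cap, 68 mm in diameter, 190 mm high, standing on the table on the right; origin under its centre.
- kit_box: Closed teal kit box, 180 x 180 x 120 mm, on the table far left; origin under its centre.
- safety_glasses: Clear safety glasses with teal frame, 150 x 140 x 50 mm, on the table near left; origin on the table under their middle.
- hobby_motor: Small steel electric motor, 36 x 24 x 22 mm, on the table on the right; origin under its centre.
- battery_pack: Black two-cell battery holder, 64 x 34 x 17 mm, on the table on the left; origin under its centre.

How it is judged:
On the way, in this order (a step that is already met when the one before it is completed fails the run):
1. the lever is fully home in third (value of joint gear_shift above 0.245 rad and value of joint gear_select above 0.15 rad), for 0.2 s.
2. the green start button is pressed right down (value of joint start_button above 0.0045 m), for 0.1 s.
At the end, for the whole second after the job is handed in: The lever stands in third, within about 7 mm (at the knob) of the end of the far right slot (gear_shift above 0.245 rad, gear_select above 0.15 rad); the start button has been pressed at least 4.5 mm for 0.1 s with third in and is up again (below 1.5 mm), the stop button is up (all of step 1 and value of joint each of start_button, stop_button below 0.0015 m); the robot touches nothing.
It fails at once if start pressed before third is in (value of joint start_button above 0.003 m and not (value of joint gear_shift above 0.23 rad and value of joint gear_select above 0.15 rad)).
It fails at once if stop button pressed (value of joint stop_button above 0.003 m).
It fails at once if the knob is taken between the fingers (horizontal distance between the grasp point and gear_knob below 0.014 m and z of the grasp point in the frame of gear_knob below 0.022 m and contact force between the fingers and gear_shift above 1 N).
It fails at once if a loose thing is shifted more than 20 mm or lifted (distance of any of spare_gear, screwdriver, water_bottle, kit_box, safety_glasses, hobby_motor, battery_pack from where it was at the start of the episode above 0.02 m).
It fails at once if the water bottle is tipped over (angle between water_bottle's own z axis and vertical above 0.3 rad).
It also fails if it takes over 54 s, if anything falls off the work surface, if the arm or the gripper's body presses on something with over 40 N, if the wrist force passes 120 N, or if a joint passes its speed limit or range.

### The arm

A 6-joint arm with a two-finger parallel gripper is mounted at the origin on the work surface. World frame = base frame: x ahead of the robot, y to its left, z up, the work surface at z = 0. Lengths are in m, angles in rad, forces in N, time in s.
With the tool pointing down it reaches from about 0.375 to 0.9 m from the base axis. Payload 3.1 kg.
Tool frame: the origin (TCP) lies at the very end of the fingers, on their centre line; the grasp point (between the pads) lies 19 mm behind it; x points along the fingers, y is the direction in which the jaws open and shut, and the axes are right-handed (so a half turn about x gives the same grasp; the last joint's range is limited). The gripper opens to 85 mm and grips with 20 to 120 N. Pads are 22 mm wide; open, the fingers measure 114 mm over their backs; the gripper's body (76 mm by 85 mm) begins 54 mm behind the grasp point. The pads swing forward as they close: fully open they stand 13 mm farther back than shut.
Start: joints at [-1.393, 0.527, 1.433, -0, 1.181, -0.178], TCP at [0.218, -0.586, 0.209] pointing down, gripper open.
Joint ranges: [-3.08, 3.08], [-0.75, 2.2], [0.22, 2.44], [-1.43, 4.57], [0, 2.65], [-2.85, 2.85]. Speed limits (rad/s): [2.79, 2.79, 3.14, 3.14, 3.14, 3.14].

### API

Orientations are given as a unit quaternion [x, y, z, w].
In Python, from station import manip gives the robot as it stands.
- The arm moves only by the shell command python3 -m jog 'ROWS' [FORCE]. ROWS is a JSON object of lists of equal length, an entry for each row: "linear": the shift along the tool's x, y, z in cm, a list of three; "twist": the turn about the tool's x in rad; "claw": the opening, from -1 (shut) to 1 (fully open). A call has 1 to 20 rows; each row is the pose to reach, as a shift and turn from the pose commanded when the call began, along the tool's axes at that moment; what a row does not reach only later rows make up. A row lasts 1/12 s, in which the tool goes at most 41.7 mm and 7.16 degrees, less where a joint would pass 70% of its speed; a pose out of reach is approached as far as the arm can. A call with a gripper value outside its range is refused whole. The fingers move at their own pace and stop on an object; FORCE is the grip in N (left out, the last holds). Time passes only in rows, so rows that repeat a pose let the fingers close. It gives the time, the measured TCP pose, the force and the opening at its end, in the units of the state.
- manip.sense(): the state, without advancing time (a new reading comes with each control period).
- manip.snapshot(name): name is "side" or "top" or "wrist"; returns a dict with "pixels" (420x560x3 uint8, red, green, blue), "camera_matrix" (3x3 intrinsics, pixels), "R" (3x3) and "t" (3): a world point X has camera coordinates R X + t. Camera axes: x right, y down, z forward; pixel columns grow to the right and rows downward; lengths in m; the calibration is good to about 2 mm. A picture is of the moment at which its call begins. There is no depth.
- manip.sign_off(): hands the job in, once; it reports no verdict.
The state is a dict: "t": time; "q": joint angles; "qd": joint speeds; "tau": joint torques, N m; "tcp_pos": TCP position; "tool_rot": TCP orientation; "force": force on the tool from outside, world axes, zero at the start; "ft_torque": the same for the moment, N m; "finger_gap": opening from 0.0 (shut) to 1.0 (fully open).
Only numpy, scipy, OpenCV 4.12 (cv2) and the standard library are available. Lean on these libraries where they do the work, as an engineer would, in place of code of your own. Each camera call takes 0.05 s, during which the arm holds its last target.

## Working session

There is one attempt and no reset: what is moved stays moved. The work goes in short steps, Python scripts to look and compute and a shell command to move; the robot and the scene stay as the last step left them, time stands still between calls to the robot, and variables do not carry over. Pictures are saved under pics/ and viewed, and the job is handed in when it is done.

```bash
ls; mkdir -p pics
python3 - <<'E'
from station import manip
import cv2,numpy as np
s=manip.sense();print({k:np.round(v,3) for k,v in s.items()})
for n in("top","side","wrist"):
    p=manip.snapshot(n);cv2.imwrite(f"pics/{n}0.png",p["pixels"][:,:,::-1]);print(n,np.round(p["camera_matrix"],1).tolist(),np.round(p["R"],3).tolist(),np.round(p["t"],3))
E
```

```text
pics
{'t': np.float64(0.0), 'q': array([-1.392,  0.528,  1.434, -0.   ,  1.181, -0.178]), 'qd': array([ 0.   ,  0.001,  0.   , -0.001,  0.   ,  0.   ]), 'tau': array([ 0.0000e+00, -4.4235e+01, -1.7802e+01, -0.0000e+00,  8.0000e-03,
       -0.0000e+00]), 'tcp_pos': array([ 0.218, -0.585,  0.208]), 'tool_rot': array([-0.696, -0.126,  0.696, -0.125]), 'force': array([ 0.185,  0.591, -0.877]), 'ft_torque': array([ 0.023,  0.006, -0.027]), 'finger_gap': np.float64(1.001)}
top [[471.6, 0.0, 272.5], [0.0, 471.6, 202.9], [0.0, 0.0, 1.0]] [[0.008, -1.0, -0.011], [-0.999, -0.008, -0.052], [0.052, 0.011, -0.999]] [-0.011  0.504  1.517]
side [[541.0, 0.0, 285.9], [0.0, 541.0, 209.6], [0.0, 0.0, 1.0]] [[-0.999, -0.031, -0.013], [-0.012, 0.671, -0.742], [0.032, -0.741, -0.67]] [0.512 0.162 1.858]
wrist [[322.6, 0.0, 282.5], [0.0, 322.6, 210.0], [0.0, 0.0, 1.0]] [[0.35, -0.937, -0.001], [-0.897, -0.336, 0.286], [-0.268, -0.099, -0.958]] [-0.625 -0.038  0.378]
```

View pics/top0.png

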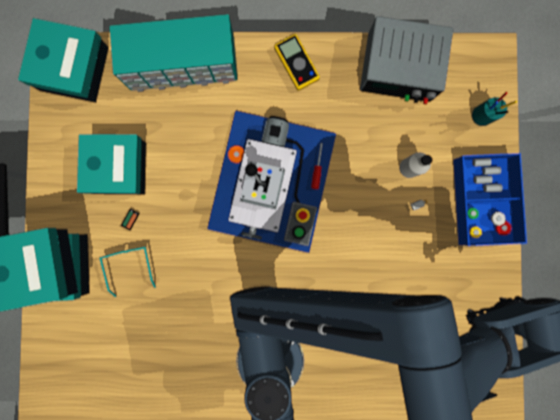

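View pics/side0.png

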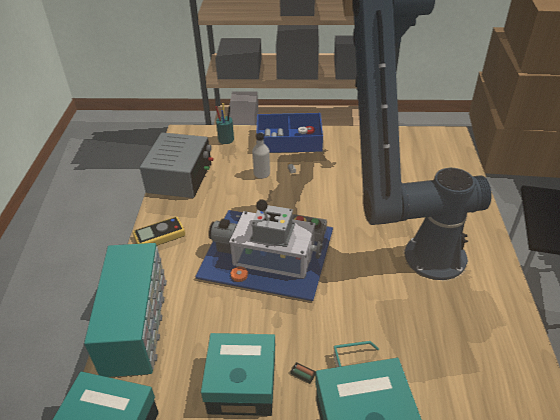

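View pics/wrist0.png

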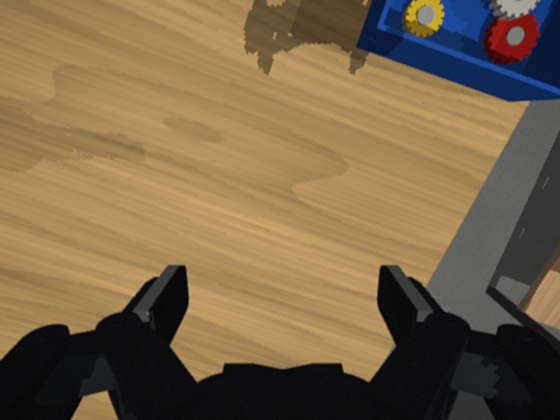

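Run:
```python
import cv2
a=cv2.imread("pics/top0.png")[95:265,195:350];cv2.imwrite("pics/z1.png",cv2.resize(a,None,fx=3.5,fy=3.5,interpolation=cv2.INTER_CUBIC)[:600])
a=cv2.imread("pics/side0.png")[180:310,190:345];cv2.imwrite("pics/z2.png",cv2.resize(a,None,fx=4,fy=4,interpolation=cv2.INTER_CUBIC))
```

```text
(no output)
```

View pics/z1.png

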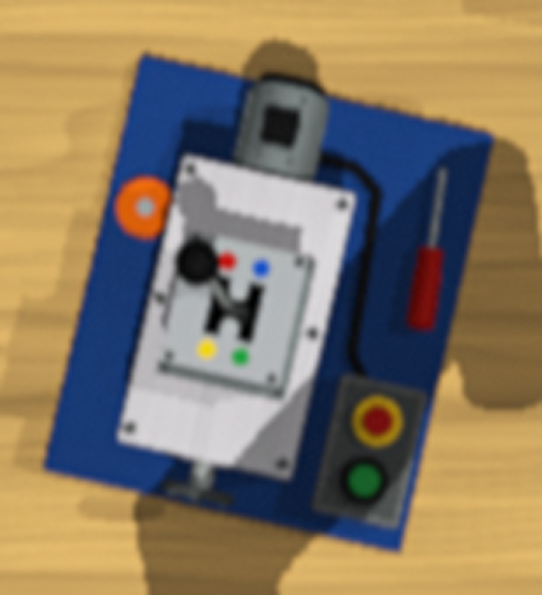

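View pics/z2.png

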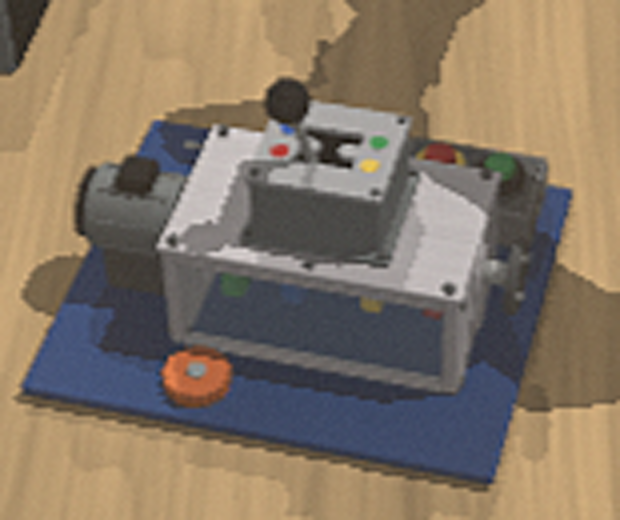

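```bash
cat > h.py <<'E'
import numpy as np,cv2
def ray(p,u,v):
    d=p["R"].T@np.linalg.inv(p["camera_matrix"])@[u,v,1.]; c=-p["R"].T@p["t"]; return c,d
def onz(p,u,v,z):
    c,d=ray(p,u,v); return c+d*(z-c[2])/d[2]
def proj(p,X):
    x=p["camera_matrix"]@(p["R"]@np.array(X)+p["t"]); return x[:2]/x[2]
def tri(ps,uvs):
    A=np.zeros((3,3));b=np.zeros(3)
    for p,(u,v) in zip(ps,uvs):
        c,d=ray(p,u,v);d/=np.linalg.norm(d);M=np.eye(3)-np.outer(d,d);A+=M;b+=M@c
    return np.linalg.solve(A,b)
def blobs(im,lo,hi,roi,mn=3):
    h=cv2.cvtColor(im,cv2.COLOR_RGB2HSV);m=cv2.inRange(h,lo,hi);k=np.zeros_like(m);x0,y0,x1,y1=roi;k[y0:y1,x0:x1]=m[y0:y1,x0:x1]
    n,_,st,ce=cv2.connectedComponentsWithStats(k)
    return [(st[i,4],ce[i].round(2).tolist()) for i in range(1,n) if st[i,4]>=mn]
E
python3 - <<'E'
from station import manip
from h import *
t=manip.snapshot("top");s=manip.snapshot("side")
C=dict(red=((0,130,90),(8,255,255)),yel=((20,110,120),(32,255,255)),blue=((108,120,140),(122,255,255)),green=((50,100,60),(80,255,255)),black=((0,0,0),(179,255,45)))
for nm,p,roi in(("top",t,(230,150,320,240)),("side",s,(235,195,330,240))):
    for c,(lo,hi) in C.items(): print(nm,c,blobs(p["pixels"],lo,hi,roi))
E
```

```text
top red [(np.int32(3), [231.0, 160.0]), (np.int32(8), [237.5, 161.62]), (np.int32(99), [316.35, 177.09]), (np.int32(17), [259.06, 169.24]), (np.int32(41), [302.29, 214.93])]
top yel [(np.int32(19), [253.63, 194.21]), (np.int32(70), [302.89, 214.87]), (np.int32(3), [315.0, 237.0])]
top blue [(np.int32(14), [269.29, 171.5])]
top green [(np.int32(14), [263.29, 196.5]), (np.int32(59), [298.66, 231.9])]
top black [(np.int32(161), [297.82, 178.92]), (np.int32(104), [250.94, 169.35]), (np.int32(3), [258.67, 175.33]), (np.int32(46), [265.72, 184.0]), (np.int32(23), [256.3, 184.78]), (np.int32(28), [294.11, 216.43]), (np.int32(163), [296.72, 231.44]), (np.int32(3), [242.67, 232.67]), (np.int32(10), [257.6, 236.7])]
side red [(np.int32(9), [259.56, 217.33]), (np.int32(25), [299.6, 217.72])]
side yel [(np.int32(5), [304.4, 219.2]), (np.int32(11), [282.0, 221.0])]
side blue [(np.int32(3), [261.33, 211.67])]
side green [(np.int32(8), [284.25, 215.25])]
side black [(np.int32(3), [265.67, 207.0]), (np.int32(4), [269.5, 213.75]), (np.int32(9), [275.44, 215.44]), (np.int32(10), [273.3, 219.9])]
```

Run:
```python
from station import manip
from h import *
t=manip.snapshot("top");s=manip.snapshot("side")
D=dict(r=(259.06,169.24),y=(253.63,194.21),b=(269.29,171.5),g=(263.29,196.5))
P={k:onz(t,*v,.199) for k,v in D.items()}
c=sum(P.values())/4
d=P['r']+P['b']-P['y']-P['g'];yaw1=np.arctan2(d[1],d[0])
G=onz(t,298.66,231.9,.078);S=onz(t,302.5,214.9,.078);d=S-G;yaw2=np.arctan2(d[1],d[0])
print(c,yaw1,G,S,yaw2,np.linalg.norm(d))
y=np.arctan2(*( (G-c)[1::-1]))-np.arctan2(-.140,-.112);print("yaw3",y%(2*np.pi)-2*np.pi, np.linalg.norm((G-c)[:2]),np.hypot(.112,.14))
# side dots
Ds=dict(r=(259.56,217.33),y=(282,221),b=(261.33,211.67),g=(284.25,215.25))
print("sidec",np.mean([onz(s,*v,.199) for v in Ds.values()],0), "tri",np.mean([tri((t,s),(D[k],Ds[k])) for k in D],0))
im=s["pixels"];g=cv2.cvtColor(im,cv2.COLOR_RGB2GRAY)[195:216,250:275]
m=(g<60).astype(np.uint8)
for r in m: print(''.join('.#'[v] for v in r))
yaw=np.mean([yaw1,yaw2])
R=np.array([[np.cos(yaw),-np.sin(yaw)],[np.sin(yaw),np.cos(yaw)]])
for z in(.27,.279):
    k=onz(t,250.94,169.35,z);print(k,R.T@(k-c)[:2])
k=tri((t,s),((250.94,169.35),(262,205)));print(k,R.T@(k-c)[:2])
```

```text
[0.55140154 0.0237052  0.199     ] -0.21481211291063498 [ 0.41135123 -0.08899645  0.078     ] [ 0.46403835 -0.10060751  0.078     ] -0.2169104116751892 0.05395135965026663
yaw3 -0.21844141720022314 0.1797658253735844 0.17928747864811978
sidec [0.55393547 0.01998442 0.199     ] tri [0.5523813  0.02357822 0.20220453]
.........................
.........................
.........................
.........................
.........................
..........####...........
.........#######.........
.......#########.........
.......##########........
.......##########........
.......##########........
.......##########........
.......##########........
.......#########.........
........########.........
..........#####..........
.........................
.........................
.................####....
...................######
.....................####
[0.58119531 0.04966274 0.27      ] [0.02354251 0.03173662]
[0.58008862 0.04914194 0.279     ] [0.02257305 0.03099086]
[0.58045268 0.04948471 0.27307768] [0.02285524 0.03140365]
```

```bash
cat >> h.py <<'E'
from scipy.spatial.transform import Rotation as Ro
O=np.array([.552,.0235,0]);YAW=-.217
RG=Ro.from_euler('z',YAW).as_matrix()
def g2w(x,y,z): return O+RG@np.array([x,y,z])
def need(st,X):  # shift in tool axes, cm
    T=Ro.from_quat(st["tool_rot"]).as_matrix(); return (T.T@(np.array(X)-st["tcp_pos"])*100).round(2)
def tg(st): return (RG.T@(st["tcp_pos"]-O)*1000).round(1)
E
python3 - <<'E'
from station import manip
from h import *
st=manip.sense();T=Ro.from_quat(st["tool_rot"]).as_matrix();print(T.round(3));print("in gear",(RG.T@T).round(3))
c=RG.T@T; print("toolY angle in gear frame",np.degrees(np.arctan2(c[1,1],c[0,1])), "toolZ",np.degrees(np.arctan2(c[1,2],c[0,2])))
print(need(st,g2w(.07,.025,.33)))
E
```

```text
[[-0.     0.349 -0.937]
 [ 0.    -0.937 -0.349]
 [-1.    -0.    -0.   ]]
in gear [[-0.     0.543 -0.84 ]
 [ 0.    -0.84  -0.543]
 [-1.    -0.    -0.   ]]
toolY angle in gear frame -57.12442567215492 toolZ -147.12442798407835
[-12.09 -43.71 -59.77]
```

```bash
python3 -m jog '{"linear":[[-4,0,0],[-8,0,0],[-12,0,0],[-12,-2.5,-3.4],[-12,-5,-6.8],[-12,-7.4,-10.2],[-12,-10,-13.6],[-12,-12.4,-17],[-12,-14.9,-20.4],[-12,-17.4,-23.8],[-12,-19.9,-27.2],[-12,-22.3,-30.5],[-12,-24.9,-34],[-12,-27.3,-37.4],[-12,-29.8,-40.8],[-12,-32.3,-44.2],[-12,-34.8,-47.6],[-12,-37.2,-51],[-12,-40,-55],[-12,-43.7,-59.8]],"twist":[0,0,0,0.1,0.2,0.3,0.4,0.5,0.574,0.574,0.574,0.574,0.574,0.574,0.574,0.574,0.574,0.574,0.574,0.574],"claw":[-1,-1,-1,-1,-1,-1,-1,-1,-1,-1,-1,-1,-1,-1,-1,-1,-1,-1,-1,-1]}' 40
python3 - <<'E'
from station import manip
from h import *
st=manip.sense();T=Ro.from_quat(st["tool_rot"]).as_matrix();print((RG.T@T).round(3),tg(st),st["q"].round(3),st["t"],st["force"].round(2))
for n in("wrist","top"): cv2.imwrite(f"pics/{n}1.png",manip.snapshot(n)["pixels"][:,:,::-1])
E
```

```text
t: 2.02
tcp_pos: [0.6096, 0.0073, 0.3292]
tool_rot: [0.703, -0.077, -0.703, -0.077]
force: [0.8, -0.5, -0.4]
finger_gap: 0.002
[[ 0. -0. -1.]
 [-0. -1.  0.]
 [-1.  0. -0.]] [ 59.7  -3.4 329.2] [-0.171  0.398  1.315 -0.     1.429  1.617] 2.0167 [ 0.81 -0.46 -0.36]
```

View pics/wrist1.png

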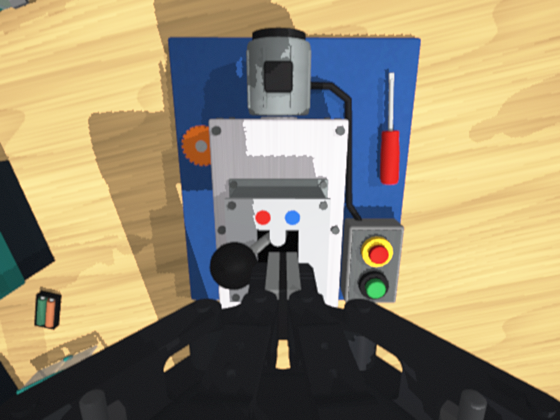

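Run:
```python
from station import manip
from h import *
p=manip.snapshot("wrist");st=manip.sense();print(tg(st),st["t"],st["qd"].round(3))
for n,u,z in(("red",(262.5,217),.199),("blue",(292,217),.199),("stop",(377,254),.078),("start",(375.5,288),.078),("knob",(234,266),.274)):
    X=onz(p,*u,z);print(n,X.round(4),(RG.T@(X-O)*1000).round(1))
```

```text
[ 59.4  -2.6 328.6] 2.1667 [-0.061 -0.024  0.041 -0.029  0.007 -0.011]
red [0.5937 0.0336 0.199 ] [ 38.6  18.8 199. ]
blue [0.5879 0.006  0.199 ] [ 38.8  -9.4 199. ]
stop [ 0.4713 -0.0949  0.078 ] [ -53.3 -133.    78. ]
start [ 0.4185 -0.0861  0.078 ] [-106.8 -135.7   78. ]
knob [0.5832 0.0532 0.274 ] [ 24.   35.7 274. ]
```

```bash
python3 -m jog '{"linear":[[0,-1.6,-0.3],[0,-3.2,-0.6],[0,-3.2,-0.6],[0,-3.2,-0.6],[0,-3.2,-0.6]],"twist":[0,0,0,0,0],"claw":[-1,-1,-1,-1,-1]}'
python3 - <<'E'
from station import manip
from h import *
p=manip.snapshot("wrist");st=manip.sense();print(tg(st),st["t"],st["qd"].round(3))
np.savez("w2.npz",**{k:p[k] for k in p});cv2.imwrite("pics/wrist2.png",p["pixels"][:,:,::-1])
C=dict(red=((0,130,90),(8,255,255)),yel=((20,110,120),(32,255,255)),blue=((105,120,140),(122,255,255)),green=((50,100,60),(80,255,255)))
for c,(lo,hi) in C.items(): print(c,blobs(p["pixels"],lo,hi,(220,170,420,310),20))
E
```

```text
t: 2.58
tcp_pos: [0.6208, 0.0339, 0.3291]
tool_rot: [-0.703, 0.077, 0.703, 0.077]
force: [0.0, -0.3, 0.7]
finger_gap: -0.0
[ 65.   24.9 329.1] 2.6333 [-0.001  0.003 -0.003  0.003 -0.002  0.004]
red [(np.int32(265), [408.1, 177.5]), (np.int32(155), [292.34, 222.27]), (np.int32(261), [398.13, 257.16])]
yel [(np.int32(446), [394.69, 252.57])]
blue [(np.int32(1616), [393.29, 193.63]), (np.int32(1975), [228.64, 249.67]), (np.int32(157), [321.62, 222.25])]
green [(np.int32(335), [394.21, 291.01]), (np.int32(85), [320.78, 290.11])]
```

View pics/wrist2.png

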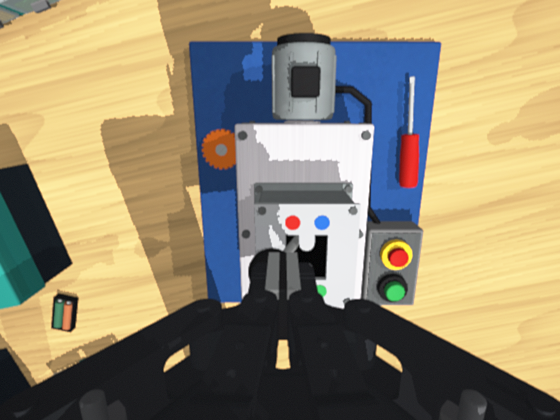

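Run:
```python
from h import *
p=dict(np.load("w2.npz"))
for n,u,z in(("red",(292.3,222.3),.199),("blue",(321.6,222.3),.199),("green",(320.8,291),.199),("stop",(398.1,257.2),.078),("start",(395,291),.078)):
    X=onz(p,*u,z);print(n,X.round(4),(RG.T@(X-O)*1000).round(1))
```

```text
red [0.5918 0.0296 0.199 ] [ 37.6  14.5 199. ]
blue [0.5857 0.002  0.199 ] [ 37.5 -13.8 199. ]
green [0.5123 0.0164 0.199 ] [-37.2 -15.5 199. ]
stop [ 0.4677 -0.1002  0.078 ] [ -55.7 -138.9   78. ]
start [ 0.4151 -0.0896  0.078 ] [-109.4 -139.9   78. ]
```

```bash
python3 -m jog '{"linear":[[2.5,-0.3,0],[5,-0.3,0],[6.4,-0.3,0],[6.4,-0.3,0],[6.4,-0.3,0.5],[6.4,-0.3,1],[6.4,-0.3,1.5],[6.4,-0.3,2],[6.4,-0.3,2.4],[6.4,-0.3,2.8],[6.4,-0.3,3.1],[6.4,-0.3,3.3],[6.4,-0.3,3.3],[6.4,-0.3,3.3]],"twist":[0,0,0,0,0,0,0,0,0,0,0,0,0,0],"claw":[-1,-1,-1,-1,-1,-1,-1,-1,-1,-1,-1,-1,-1,-1]}'
cat > look.py <<'E'
import sys
from station import manip
from h import *
st=manip.sense();print("tcp gear",tg(st),"t",st["t"],"F",(RG.T@st["force"]).round(1))
i=sys.argv[1]
for n in ("wrist","top","side"):
    p=manip.snapshot(n);np.savez(f"{n}.npz",**p)
    im=p["pixels"][:,:,::-1]
    if n=="top": im=cv2.resize(im[140:260,215:335],(420,420),interpolation=cv2.INTER_CUBIC);a=im
    elif n=="side": b=cv2.resize(im[180:270,220:340],(373,280),interpolation=cv2.INTER_CUBIC)
    else: cv2.imwrite(f"pics/w{i}.png",im)
a=np.hstack([a,cv2.copyMakeBorder(b,0,140,0,0,cv2.BORDER_CONSTANT)]);cv2.imwrite(f"pics/ts{i}.png",a)
E
python3 look.py 3
```

```text
t: 3.8
tcp_pos: [0.5918, 0.0455, 0.2671]
tool_rot: [0.705, -0.076, -0.701, -0.077]
force: [3.0, -0.3, 5.7]
finger_gap: 0.004
tcp gear [ 34.1  30.  267.1] t 3.8 F [3.  0.3 5.7]
```

View pics/ts3.png

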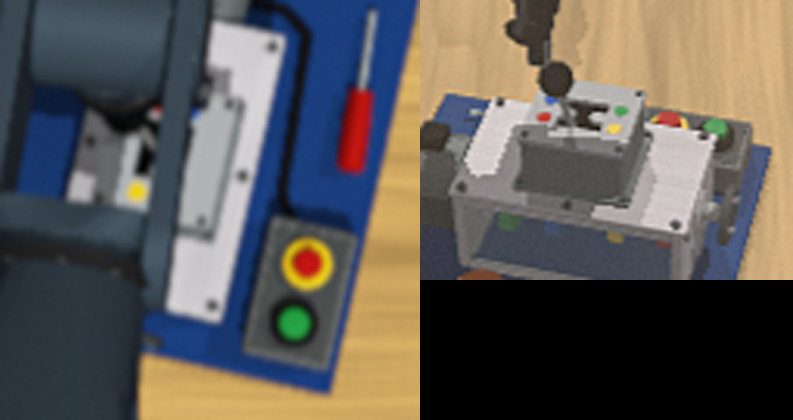

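View pics/w3.png

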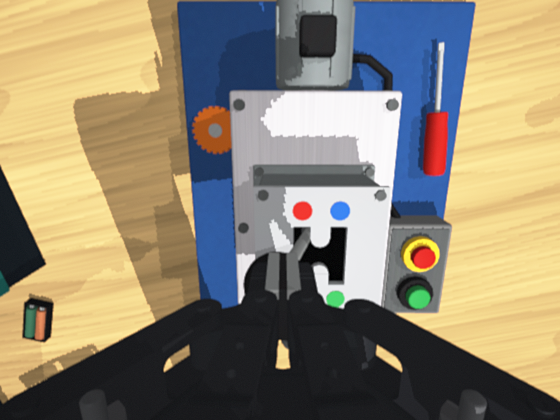

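Run:
```python
from h import *
s=dict(np.load("side.npz"));
k=np.array([220+ (555-420)*120/373,180+78*90/280]);print(k, "tcp",proj(s,g2w(.0341,.030,.267)))
for x in (0,.005,.01,.015):
    z=.134+np.sqrt(.145**2-x*x-.029**2); print(x,proj(s,g2w(x,.029,z)))
c,d=ray(s,*k)
import cv2
print(cv2.imwrite("pics/s3.png",cv2.resize(s["pixels"][185:235,240:290,::-1],None,fx=10,fy=10,interpolation=cv2.INTER_NEAREST)))
```

```text
[263.43163539 205.07142857] tcp [258.38214375 205.55204613]
0 [269.0487655  204.84606057]
0.005 [267.47376938 204.61541451]
0.01 [265.90285098 204.4281996 ]
0.015 [264.33635119 204.28460909]
True
```

View pics/s3.png

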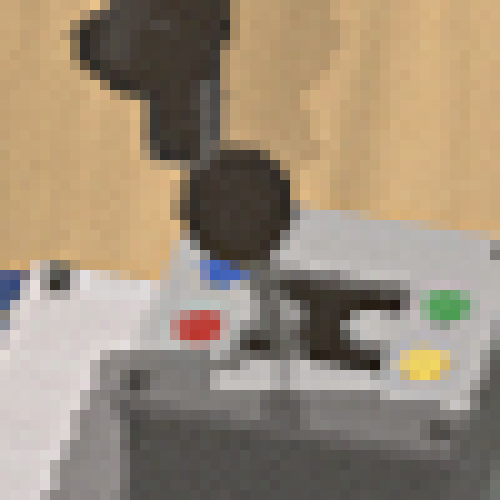

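Run:
```python
from h import *
p=dict(np.load("w2.npz"))
for dz in(0,.01,.02,.03,.04): print(dz,[proj(p,g2w(.065+a,.0249,.3291+dz)).round(1).tolist() for a in(-.011,0,.011)])
cv2.imwrite("pics/w2z.png",cv2.resize(p["pixels"][230:330,220:345,::-1],None,fx=6,fy=6,interpolation=cv2.INTER_NEAREST))
w=dict(np.load("wrist.npz"))
cv2.imwrite("pics/w3z.png",cv2.resize(w["pixels"][200:300,220:345,::-1],None,fx=6,fy=6,interpolation=cv2.INTER_NEAREST))
print(proj(w,g2w(.0341,.03,.2671)))
```

```text
0 [[281.2, 269.4], [281.2, 251.4], [281.2, 232.7]]
0.01 [[281.2, 278.0], [281.1, 259.2], [281.1, 239.6]]
0.02 [[281.1, 287.8], [281.1, 268.0], [281.1, 247.4]]
0.03 [[281.1, 298.7], [281.1, 277.8], [281.0, 256.1]]
0.04 [[281.0, 311.1], [281.0, 289.1], [281.0, 266.1]]
[281.12595916 251.49823567]
```

View pics/w2z.png

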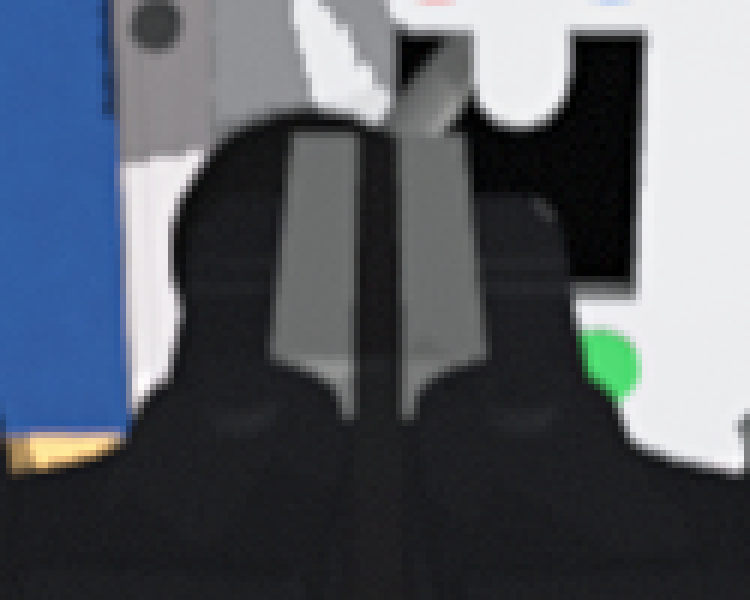

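View pics/w3z.png

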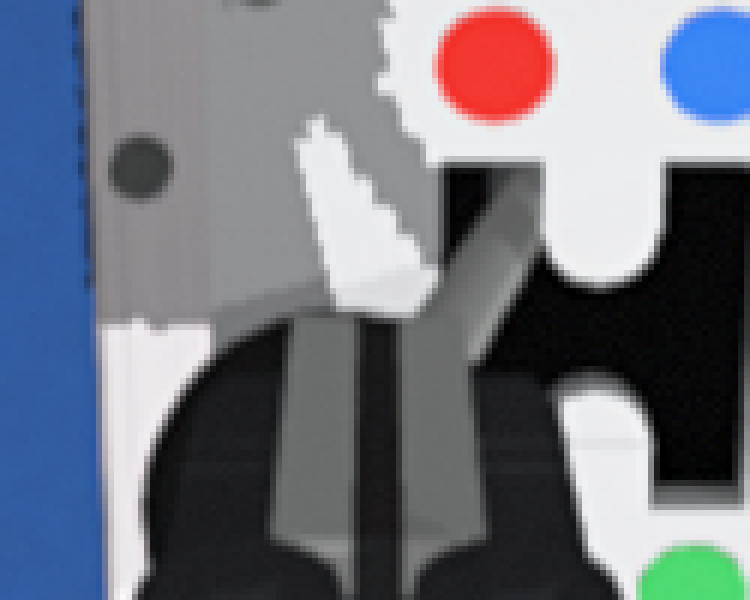

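```bash
python3 -m jog '{"linear":[[0,0.1,-1.2],[0,0.1,-2.4],[1,0.1,-2.4],[2.2,0.1,-2.4],[2.2,0.1,-2.4],[2.2,0.1,-1.7],[2.2,0.1,-1.2],[2.2,0.1,-0.8],[2.2,0.1,-0.4],[2.2,0.1,0],[2.2,0.1,0.1],[2.2,0.1,0.1],[2.2,0.1,0.1]],"twist":[0,0,0,0,0,0,0,0,0,0,0,0,0],"claw":[-1,-1,-1,-1,-1,-1,-1,-1,-1,-1,-1,-1,-1]}' 
python3 look.py 4
cat > sz.py <<'E'
import sys
from h import *
s=dict(np.load("side.npz"));cv2.imwrite(f"pics/s{sys.argv[1]}.png",cv2.resize(s["pixels"][185:235,240:290,::-1],None,fx=10,fy=10,interpolation=cv2.INTER_NEAREST))
E
python3 sz.py 4
```

```text
t: 5.03
tcp_pos: [0.589, 0.0447, 0.2439]
tool_rot: [0.703, -0.077, -0.702, -0.077]
force: [2.1, -0.5, 1.6]
finger_gap: -0.001
tcp gear [ 31.6  28.7 243.9] t 5.0333 F [ 2.1 -0.   1.6]
```

View pics/s4.png

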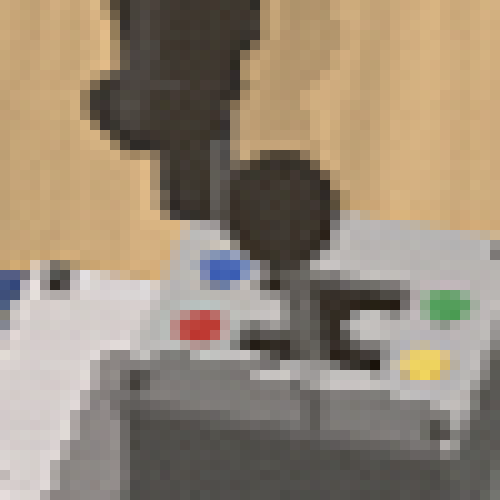

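View pics/w4.png

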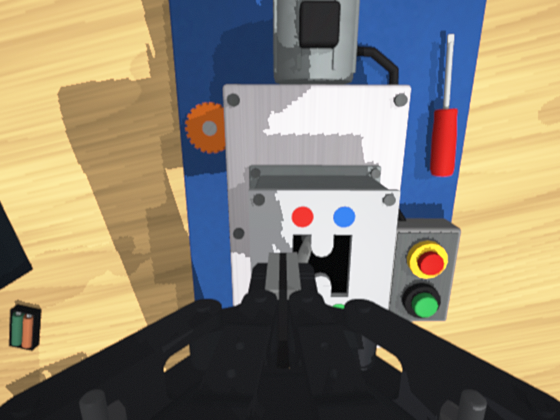

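```bash
python3 -m jog '{"linear":[[0,0,0.2],[0,0,0.25],[0,0,0.25],[0,0,-1],[0,-1.5,-1.3],[0,-4.8,-1.3],[0,-4.8,-1.3],[0,-4.8,1],[0,-4.8,3.1],[0,-4.8,3.1],[0,-4.8,3.1]],"twist":[0,0,0,0,0,0,0,0,0,0,0],"claw":[-1,-1,-1,-1,-1,-1,-1,-1,-1,-1,-1]}' 
python3 look.py 5;python3 sz.py 5
```

```text
t: 6.1
tcp_pos: [0.5667, 0.0992, 0.2425]
tool_rot: [-0.702, 0.076, 0.704, 0.076]
force: [0.6, -0.1, 0.6]
finger_gap: -0.003
tcp gear [ -2.   77.  242.5] t 6.1 F [0.6 0.1 0.6]
```

View pics/s5.png

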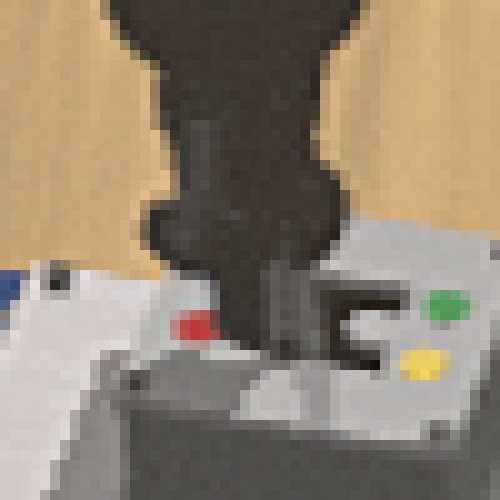

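View pics/w5.png

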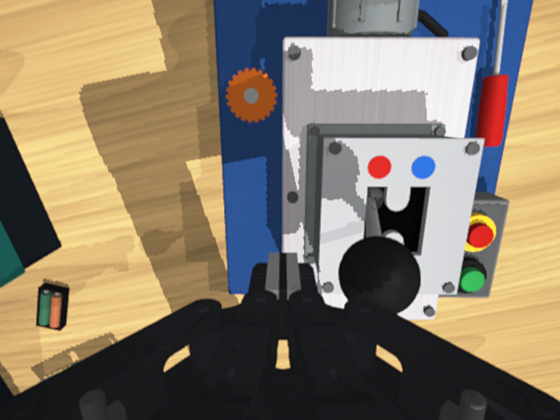

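```bash
cat > kn.py <<'E'
import sys
from h import *
p=dict(np.load("wrist.npz"));X=onz(p,float(sys.argv[1]),float(sys.argv[2]),float(sys.argv[3]));print((RG.T@(X-O)*1000).round(1))
E
python3 kn.py 379.5 279.5 .276
```

```text
[ -0.7  32.4 276. ]
```

```bash
python3 -m jog '{"linear":[[0,0.6,-0.15],[0,1.2,-0.15],[0,1.7,-0.15],[0,2.2,-0.15],[0,2.7,-0.15],[0,3.2,-0.15],[0,3.7,-0.15],[0,4.2,-0.15],[0,4.7,-0.15],[0,5.2,-0.15],[0,5.7,-0.15],[0,6.2,-0.15],[0,6.7,-0.15],[0,6.7,-0.15],[0,6.7,-0.15]],"twist":[0,0,0,0,0,0,0,0,0,0,0,0,0,0,0],"claw":[-1,-1,-1,-1,-1,-1,-1,-1,-1,-1,-1,-1,-1,-1,-1]}' 
python3 look.py 6;python3 sz.py 6
```

```text
t: 7.5
tcp_pos: [0.5552, 0.0315, 0.2427]
tool_rot: [-0.702, 0.077, 0.703, 0.076]
force: [0.8, 0.6, 1.0]
finger_gap: -0.001
tcp gear [  1.4   8.6 242.7] t 7.5 F [0.6 0.8 1. ]
```

View pics/w6.png

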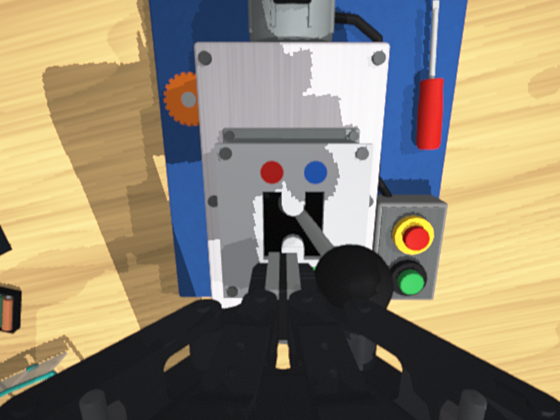

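```bash
python3 kn.py 354 281 .277; cp wrist.npz w6.npz
python3 - <<'E'
from h import *
w=dict(np.load("w6.npz"));cv2.imwrite("pics/w6z.png",cv2.resize(w["pixels"][180:320,240:400,::-1],None,fx=4,fy=4))
E
```

```text
[  2.2 -24.4 277. ]
```

View pics/w6z.png

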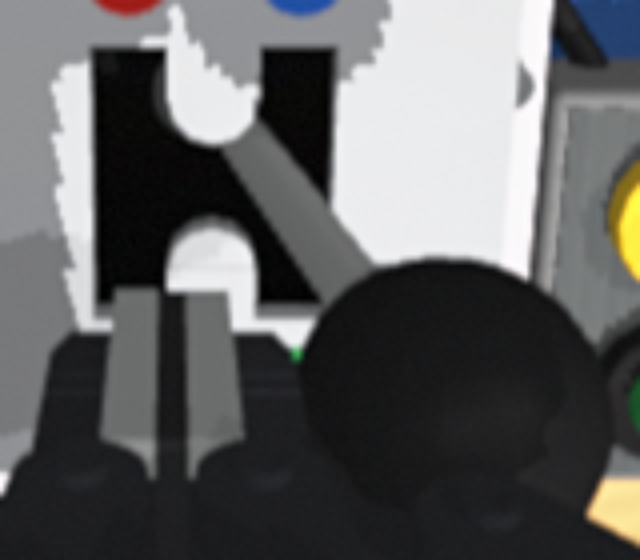

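```bash
python3 -m jog '{"linear":[[0,0.4,0],[0,0.8,0],[0,0.8,0],[0,-0.5,0],[0,-0.6,0],[0,-0.6,2],[0,-0.6,4.9],[0,-0.6,4.9],[0,-0.6,4.9],[0,2,4.9],[0,3.8,4.9],[0,3.8,4.9],[0,3.8,4.9]],"twist":[0,0,0,0,0,0,0,0,0,0,0,0,0],"claw":[-1,-1,-1,-1,-1,-1,-1,-1,-1,-1,-1,-1,-1]}' 
python3 look.py 7;python3 sz.py 7
```

```text
t: 8.73
tcp_pos: [0.5009, 0.0051, 0.2435]
tool_rot: [0.703, -0.077, -0.702, -0.077]
force: [0.2, 0.8, 0.8]
finger_gap: 0.002
tcp gear [-45.9 -28.9 243.5] t 8.7333 F [-0.   0.8  0.8]
```

View pics/w7.png

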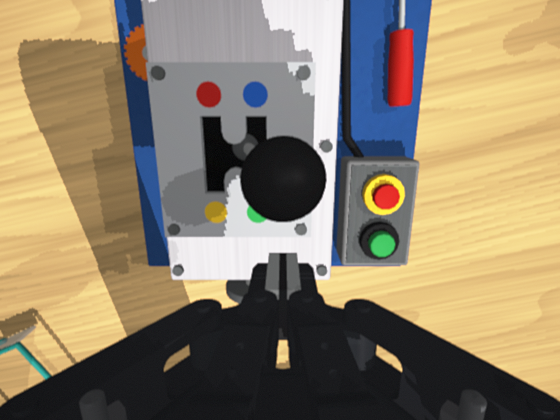

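View pics/s7.png

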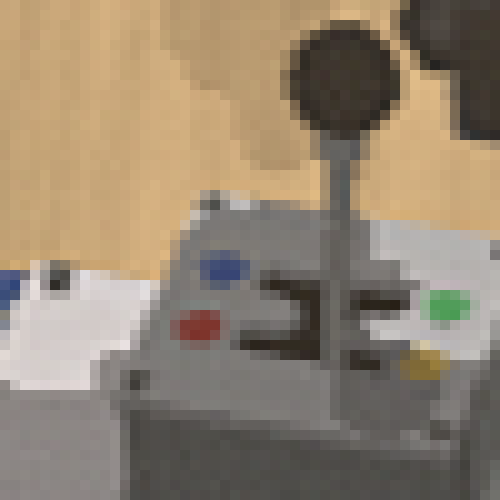

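```bash
python3 kn.py 284 179 .277
```

```text
[  1.3 -30.3 277. ]
```

```bash
python3 -m jog '{"linear":[[0,0,-0.8],[0,0,-1.5],[0,0,-2],[0,0,-2.5],[0,0,-3],[0,0,-3.5],[0,0,-4],[0,0,-4.4],[0,0,-4.8],[0,0,-5.1],[0,0,-5.4],[0,0,-5.7],[0,0,-5.9],[0,0,-6.1],[0,0,-6.2],[0,0,-6.2]],"twist":[0,0,0,0,0,0,0,0,0,0,0,0,0,0,0,0],"claw":[-1,-1,-1,-1,-1,-1,-1,-1,-1,-1,-1,-1,-1,-1,-1,-1]}' 
python3 look.py 8;python3 sz.py 8
```

```text
t: 10.22
tcp_pos: [0.5592, -0.0072, 0.2426]
tool_rot: [-0.702, 0.077, 0.704, 0.077]
force: [-4.1, 1.3, -3.0]
finger_gap: -0.0
tcp gear [ 13.6 -28.5 242.6] t 10.2167 F [-4.2  0.4 -3. ]
```

View pics/w8.png

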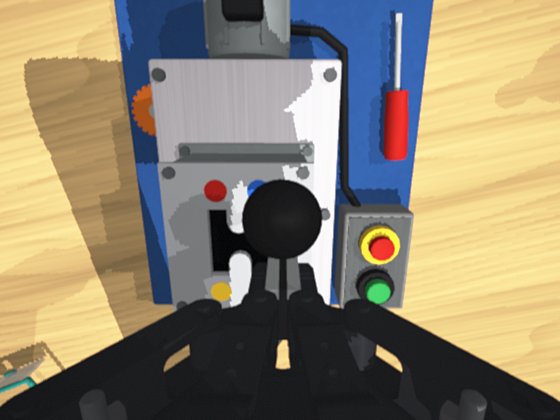

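View pics/s8.png

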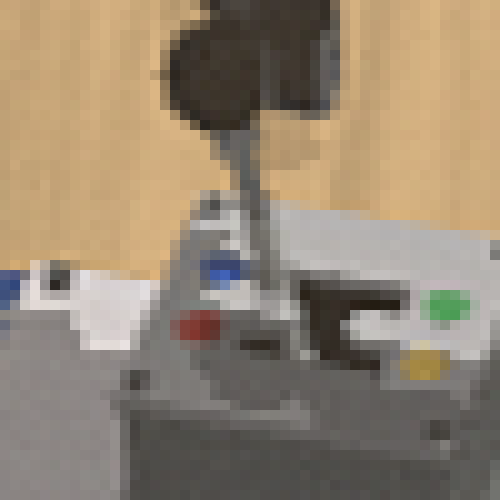

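```bash
python3 kn.py 282 219 .27; python3 -m jog '{"linear":[[0,0,-0.2],[0,0,-0.4],[0,0,-0.5],[0,0,-0.5]],"twist":[0,0,0,0],"claw":[-1,-1,-1,-1]}' 
python3 look.py 9;python3 sz.py 9
```

```text
[ 41.7 -28.9 270. ]
t: 10.7
tcp_pos: [0.5604, -0.0075, 0.2423]
tool_rot: [-0.699, 0.076, 0.707, 0.077]
force: [-11.1, 2.5, 0.5]
finger_gap: -0.003
tcp gear [ 14.9 -28.4 242.3] t 10.7 F [-11.4   0.    0.5]
```

View pics/w9.png

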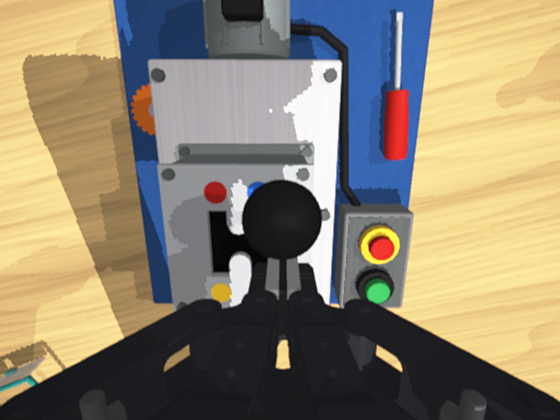

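```bash
python3 -m jog '{"linear":[[0,0,1],[0,0,3],[-2,0,4],[-2,2,6],[-2,4.5,8.5],[-2,7,11],[-2,9.5,13],[-2,11.1,13],[-2,11.1,13],[-2,11.1,13],[-2,11.1,13],[-2,11.1,13]],"twist":[0,0,0,0,0,0,0,0,0,0,0,0],"claw":[-1,-1,-1,-1,-1,-1,-1,-1,-1,-1,-1,-1]}' 
python3 look.py 10;python3 sz.py 10
```

```text
t: 11.85
tcp_pos: [0.4157, -0.0888, 0.2636]
tool_rot: [0.704, -0.077, -0.702, -0.076]
force: [-1.1, -0.7, -0.7]
finger_gap: -0.003
tcp gear [-108.9 -139.1  263.6] t 11.85 F [-0.9 -0.9 -0.7]
```

View pics/w10.png

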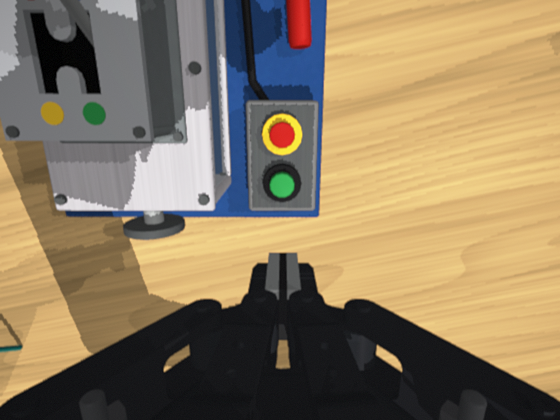

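View pics/ts10.png

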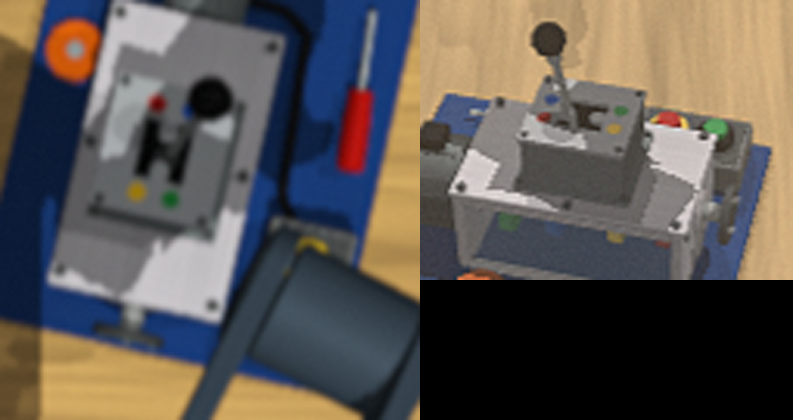

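Run:
```python
from h import *
p=dict(np.load("wrist.npz"));t=dict(np.load("top.npz"))
G=lambda X:(RG.T@(X-O)*1000).round(1)
print("start",G(onz(p,282,185.5,.078)),"stop",G(onz(p,282,134.5,.078)))
m=blobs(t["pixels"],(0,0,0),(179,255,45),(262,155,290,182),20);print(m)
print("knob",[G(onz(t,*b[1],.270)) for b in m])
```

```text
start [-111.6 -139.5   78. ] stop [ -56.5 -139.4   78. ]
[(np.int32(109), [274.4, 168.04])]
knob [array([ 40.5, -29.3, 270. ])]
```

```bash
python3 -m jog '{"linear":[[0,0,0.3],[3,0.05,0.3],[6,0.05,0.3],[9,0.05,0.3],[12,0.05,0.3],[14,0.05,0.3],[15.5,0.05,0.3],[16.5,0.05,0.3],[16.5,0.05,0.3],[16.5,0.05,0.3]],"twist":[0,0,0,0,0,0,0,0,0,0],"claw":[-1,-1,-1,-1,-1,-1,-1,-1,-1,-1]}' 
python3 look.py 11
```

```text
t: 12.83
tcp_pos: [0.4111, -0.0884, 0.0977]
tool_rot: [-0.702, 0.076, 0.703, 0.077]
force: [0.3, -0.0, 0.4]
finger_gap: -0.0
tcp gear [-113.5 -139.7   97.7] t 12.8333 F [0.3 0.  0.4]
```

View pics/w11.png

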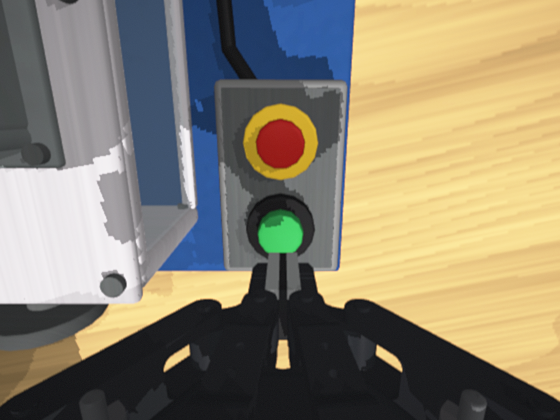

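View pics/ts11.png

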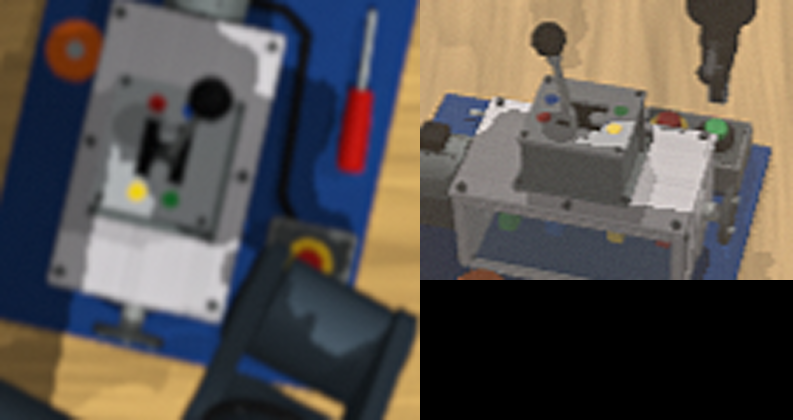

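```bash
for i in 1; do python3 -m jog '{"linear":[[0.5,0,-0.1],[1,0,-0.1],[1.4,0,-0.1],[1.7,0,-0.1],[2,0,-0.1],[2,0,-0.1]],"twist":[0,0,0,0,0,0],"claw":[-1,-1,-1,-1,-1,-1]}'; done
python3 look.py 12
```

```text
t: 13.48
tcp_pos: [0.4118, -0.0888, 0.0775]
tool_rot: [-0.702, 0.076, 0.703, 0.077]
force: [-0.6, 0.6, 0.3]
finger_gap: -0.0
tcp gear [-112.7 -139.9   77.5] t 13.4833 F [-0.7  0.4  0.3]
```

View pics/w12.png

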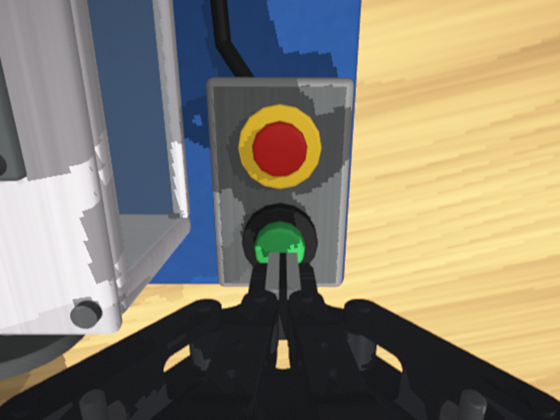

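```bash
python3 -m jog '{"linear":[[0.4,0,0],[0.8,0,0],[1.2,0,0],[1.4,0,0],[1.4,0,0]],"twist":[0,0,0,0,0],"claw":[-1,-1,-1,-1,-1]}'; python3 -m jog '{"linear":[[0.2,0,0],[0.4,0,0],[0.4,0,0]],"twist":[0,0,0],"claw":[-1,-1,-1]}'
python3 look.py 13
```

```text
t: 14.05
tcp_pos: [0.4119, -0.0888, 0.0635]
tool_rot: [-0.703, 0.076, 0.703, 0.077]
force: [0.0, 0.7, -0.0]
finger_gap: -0.004
t: 14.3
tcp_pos: [0.4123, -0.089, 0.0599]
tool_rot: [0.703, -0.077, -0.703, -0.077]
force: [-0.4, -0.4, 0.7]
finger_gap: -0.003
tcp gear [-112.2 -140.    59.9] t 14.3 F [-0.3 -0.5  0.7]
```

View pics/w13.png

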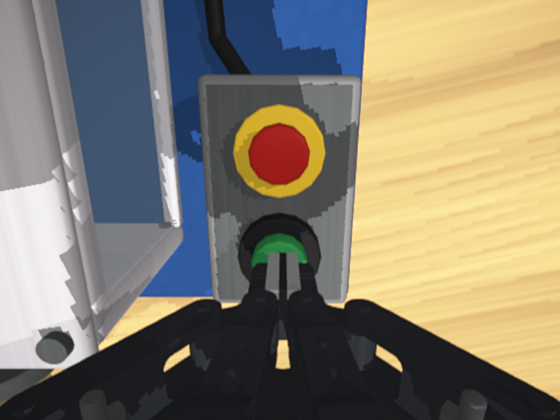

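```bash
python3 -m jog '{"linear":[[0.2,0,0],[0.4,0,0],[0.4,0,0]],"twist":[0,0,0],"claw":[-1,-1,-1]}';  python3 -m jog '{"linear":[[0.2,0,0],[0.3,0,0],[0.3,0,0]],"twist":[0,0,0],"claw":[-1,-1,-1]}'
```

```text
t: 14.7
tcp_pos: [0.4123, -0.089, 0.056]
tool_rot: [0.703, -0.077, -0.703, -0.077]
force: [-0.1, -0.0, 3.4]
finger_gap: -0.003
t: 14.95
tcp_pos: [0.4124, -0.089, 0.0537]
tool_rot: [0.703, -0.077, -0.703, -0.077]
force: [-1.4, -0.4, 11.1]
finger_gap: -0.002
```

```bash
python3 -m jog '{"linear":[[0.2,0,0],[0.4,0,0],[0.4,0,0],[0.4,0,0]],"twist":[0,0,0,0],"claw":[-1,-1,-1,-1]}'; python3 look.py 14
```

```text
t: 15.28
tcp_pos: [0.4124, -0.0891, 0.053]
tool_rot: [0.704, -0.077, -0.702, -0.076]
force: [-6.5, 1.4, 51.5]
finger_gap: 0.002
tcp gear [-112. -140.   53.] t 15.2833 F [-6.6 -0.  51.5]
```

View pics/w14.png

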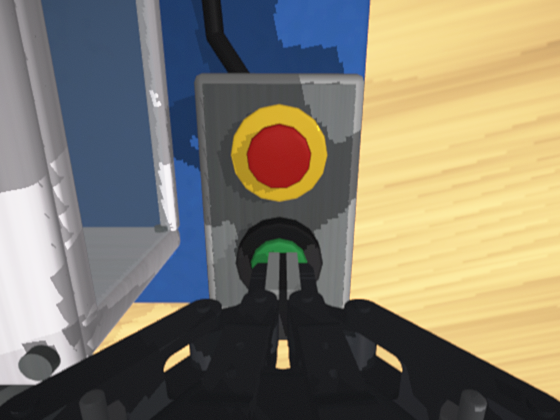

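```bash
python3 -m jog '{"linear":[[-0.5,0,0],[-1.5,0,0],[-4,0,0],[-8,0,0],[-12,0,0],[-16,0,0],[-20,0,0],[-22,2,0],[-22,6,0],[-22,10,0],[-22,14,0],[-22,18,0],[-22,18,0],[-22,18,0]],"twist":[0,0,0,0,0,0,0,0,0,0,0,0,0,0],"claw":[-1,-1,-1,-1,-1,-1,-1,-1,-1,-1,-1,-1,-1,-1]}'; python3 look.py 15
python3 - <<'E'
from h import *
t=dict(np.load("top.npz"));G=lambda X:(RG.T@(X-O)*1000).round(1)
m=blobs(t["pixels"],(0,0,0),(179,255,45),(262,155,290,182),20);print("knob",[G(onz(t,*b[1],.270)) for b in m])
E
```

```text
t: 16.6
tcp_pos: [0.3728, -0.2665, 0.2685]
tool_rot: [-0.703, 0.078, 0.703, 0.078]
force: [-0.0, 0.6, -0.6]
finger_gap: -0.005
tcp gear [-112.6 -321.8  268.5] t 16.6 F [-0.2  0.6 -0.6]
knob [array([ 41.3, -29.6, 270. ])]
```

View pics/ts15.png

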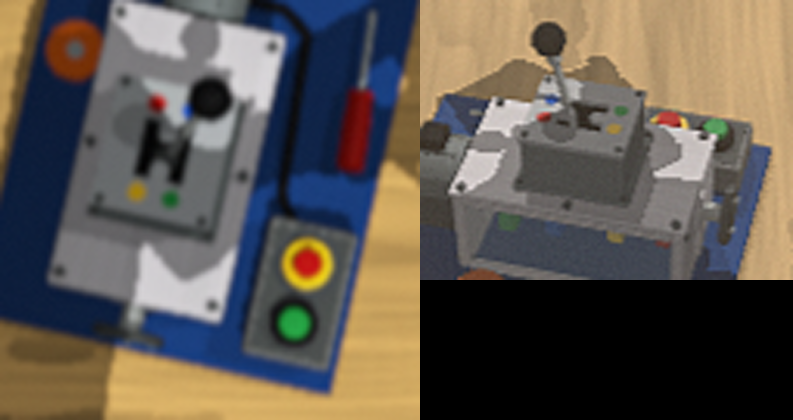

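View pics/w15.png

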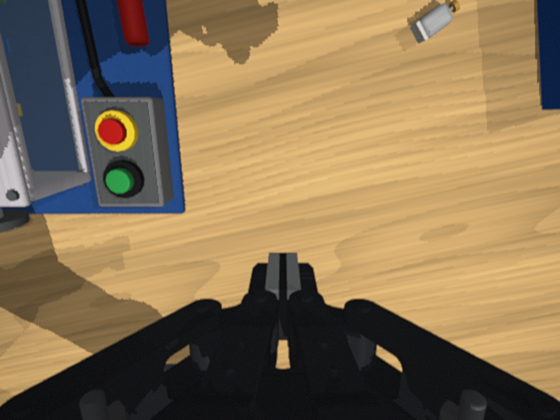

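The pictures show the lever in third with the knob at (41, -30) mm, over the blue dot. Both buttons stand up and the arm is clear of everything, so I'm handing in.

```bash
python3 -c "
from station import manip
print(manip.sign_off())"
```

```text
the job is handed in; nothing more can be done
None
```

The gearbox is in third and the start button has been pressed and released. I handed the job in at about 17 s of the 54 s; no verdict is reported.

**Lever:** With the fingers shut, I pushed the knob back from first to neutral, then across to the right-hand track, then forward to its end stop. The force rose to about 11 N at the stop with almost no further movement. From the last top view, the knob is at (41, -30) mm in the gearbox frame, where third is (42, -29). It read the same within about 1 mm before and after the button press.

**Start button:** I pressed it until it bottomed. Travel was about 6 mm, judged from where the force began (0.7 N) and where it stopped hard (51 N at the wrist). In the last pictures both buttons look up, the arm is clear, and the spare gear and screwdriver look undisturbed. I did not measure how far any loose thing moved.

**One disagreement:** The physical fingertip sits about 19 mm above the reported TCP. Because of that, my first push slid on the top of the knob; I backed off, went 22 mm lower and repeated it, and allowed for it at the button.

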